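# Pull and turn the gas selector

## Robot

A 6-joint arm with a two-finger parallel gripper is mounted at the origin on a cart in front of the work surface, level with it; the furniture and walls round the work are solid. World frame = base frame: x ahead of the robot, y to its left, z up, the work surface at z = 0. Lengths are in m, angles in rad, forces in N, time in s.
With the tool pointing down it reaches from about 0.275 to 0.825 m from the base axis. Payload 4.9 kg.
Tool frame: the origin (TCP) lies midway between the tips of the shut fingers; the grasp point (between the pads) lies 19 mm behind it (bot.grip_depth is the distance from the TCP to the grasp point, in m); z points along the fingers, y is the line along which they close (so a half turn about z gives the same grasp; the last joint's range is limited). The gripper opens to 85 mm and grips with 20 to 120 N. Pads are 22 mm wide; open, the fingers measure 114 mm over their backs; the gripper's body (76 mm by 85 mm) begins 54 mm behind the grasp point. The pads swing forward as they close: fully open they stand 13 mm farther back than shut.
Start: joints at [-1.237, 0.326, -0.193, 1.052, 0, 1.437], TCP at [0.248, -0.491, 0.231] pointing down, gripper open.
Joint ranges: [-2.65, 2.65], [-0.97, 1.79], [-1.3, 1.35], [-1.93, 2.1], [-1.47, 1.37], [-3.14, 3.14]. Speed limits (rad/s): [2.57, 2.57, 3.14, 3.14, 3.14, 3.14].

## Interface

Orientations are given as a unit quaternion [w, x, y, z].
In Python, from cell import bot gives the robot as it stands. Calls block until the motion is done:
- bot.move_pose(position, orientation): joint-space move of the TCP to a pose.
- bot.move_linear(position, speed=0.15, rotation=None, until_force=None): straight line of the TCP; rotation=None keeps the orientation; speed is the mean speed in m/s. With until_force (N) it stops when the force on the tool has changed by that much, and returns True; else False.
- bot.goto_joints(angles): joint-space move.
- bot.set_gripper(opening, grasp_force=None): opening from 0.0 (shut) to 1.0 (fully open); grasp_force is the grip in N (None keeps the last); returns when the fingers have stopped.
- bot.wait(seconds).
- bot.solve_ik(position, orientation): joint angles nearest the present ones, or None.
- bot.camera(name): name is "side" or "top"; returns the picture (420x560x3 uint8, red, green, blue); there is no depth.
- bot.calibration(name): a dict with "mtx" (3x3 intrinsics, pixels), "extrinsics" (4x4, takes a point from world to camera coordinates). Camera axes: x right, y down, z forward; pixel columns grow to the right and rows downward; lengths in m; the calibration is good to about 2 mm. A picture is of the moment at which its call begins. calibration takes no time and is no camera call.
A pose or a line that the arm cannot do raises bot.PlanningError and nothing moves.
- bot.close_job(): hands the job in; it is judged then, once.
Trained networks look in the newest picture that a camera, given by its name, has taken for a name from the list of things; names that differ only in an ending like _2 or _b are one class to them, and where a whole thing is asked for, a point or a joint stands for the part that bears it (a point fixed in the world has none). Each returns a list of dicts, best first, with "confidence" (0 to 1); they miss things now and then, are a little off and sometimes report something else, mostly with a low value. They report only what shows in the picture. A call takes as long as a camera call.
- bot.search_frame(camera, thing): "bbox" ([left, top, width, height] in pixels, round what is visible of it).
Readings, each from a call of its own:
- bot.read_clock(): time.
- bot.read_joint_positions(): joint angles.
- bot.read_joint_vel(): joint speeds.
- bot.read_joint_efforts(): joint torques, N m.
- bot.read_position(): TCP position.
- bot.read_tool_rot(): TCP orientation.
- bot.read_ft_force(): force on the tool from outside, world axes, zero at the start.
- bot.read_moment(): the same for the moment, N m.
- bot.read_gripper_width(): opening from 0.0 (shut) to 1.0 (fully open).
- bot.read_finger_force(): force on a finger pad.
Only numpy, scipy, OpenCV 4.12 (cv2) and the standard library are available. Lean on these libraries where they do the work, as an engineer would, in place of code of your own. Each camera call takes 0.05 s, during which the arm holds its last target. There are 200 camera calls.

## Task

On the side table stand two pull-to-turn gas selectors with bar-shaped knobs. Pull the red knob up out of its stop, turn it clockwise from the yellow dot to the green dot (the next stop), and let it drop fully home there and let go of it. Leave the blue selector's setting alone.

Things in the scene. Friction and masses are not known exactly. Their poses are not given: they have to be found in the camera images.
- red: Grey housing under the red knob, fixed to the table at different places and yaws: 110 x 110 mm, 40 mm high (foot 122 x 80 mm; two brass stubs reach 20 mm out of its left side). Origin: centre of its underside. Coloured dots on top round the knob: yellow, and going clockwise seen from above, green at 60 degrees (towards the housing's -x), white at 120.
- red_grip (a point): Grip point of the red knob: on its upright axis, in the red bar, 14 mm below the bar's flat top, 93 mm above the table when home. Bar 60 mm long, 12 mm thick, 41 mm tall, on a black disc 66 mm across whose top lies 26 mm below this point. x points along the bar to its pointer end (white line and nose), z up; moves with the knob. Take it from above across the 12 mm.
- red_lift (a joint): How far the red knob is pulled up (m): 0 = home; sprung down with 5 to 6 N at home, 9 N at the end stop at 0.022. From 0.013 up it clears the rounded teeth and turns freely (0.015 N m friction). At home it is locked in its stop. Let go within about 20 degrees of a stop, it slides down into that stop by itself.
- red_turn (a joint): Angle of the red knob (rad), growing clockwise seen from above: 0 at the yellow dot where it starts, 1.047 at the green dot, 2.094 at the white dot. Each stop has play of about 0.07 either way.
- blue_turn (a joint): Angle of the blue selector's knob (rad), same meaning; it starts at its yellow dot (0) and shall stay there. That selector is the same but for its blue bar and stands at least 150 mm from the red one (centres), nearer to the robot or further off. Small loose things (pliers, tape measure, nozzle, blue tin) lie near, all lower than the bars' tops.

How it is judged:
By the outcome, as a careful person would: the job done as asked, in the order asked, and still so for the second after the job is handed in, with the robot touching nothing.
It also fails if it takes over 34 s, if anything falls off the work surface, if the arm or the gripper's body presses on something with over 40 N, if the wrist force passes 120 N, or if a joint passes its speed limit or range.

## Working session

There is one attempt and no reset: what is moved stays moved. The work goes in short steps, each a Python script; the robot and the scene stay as the last script left them, time stands still between calls to the robot, and variables do not carry over. Pictures are saved under pics/ and viewed, at most 10 in all, crops included, and the job is handed in when it is done.

```bash
mkdir -p pics; python3 - <<'E'
from cell import bot
import cv2,numpy as np
for n in("side","top"):
    im=bot.camera(n); cv2.imwrite(f"pics/{n}0.png",im[:,:,::-1])
    c=bot.calibration(n); print(n,np.round(c["mtx"],1).tolist(),np.round(c["extrinsics"],4).tolist())
    for t in("red","red_grip","blue_turn"):
        print(t,[(np.round(d["bbox"],1).tolist(),round(d["confidence"],2)) for d in bot.search_frame(n,t)][:3])
print(bot.read_clock(),bot.read_tool_rot())
E
```

```text
side [[397.1, 0.0, 274.6], [0.0, 397.1, 207.5], [0.0, 0.0, 1.0]] [[-0.9997, 0.0022, -0.0247, 0.5693], [0.0228, 0.4652, -0.8849, 0.0613], [0.0096, -0.8852, -0.4651, 0.868], [0.0, 0.0, 0.0, 1.0]]
red [([295.2, 182.1, 60.9, 56.3], 0.64)]
red_grip [([312.8, 179.6, 28.1, 28.7], 0.62)]
blue_turn [([226.3, 197.8, 31.0, 31.7], 0.63)]
top [[425.1, 0.0, 278.7], [0.0, 425.1, 205.3], [0.0, 0.0, 1.0]] [[-0.0004, -0.9999, -0.0107, -0.0057], [-0.9923, 0.0017, -0.1236, 0.5792], [0.1236, 0.0106, -0.9923, 0.8489], [0.0, 0.0, 0.0, 1.0]]
red [([269.8, 235.0, 64.2, 65.9], 0.66)]
red_grip [([292.2, 252.1, 29.3, 29.6], 0.63)]
blue_turn [([255.0, 158.3, 36.6, 29.9], 0.82)]
0.4 [-1.55569583e-04  9.72773031e-01  2.31759799e-01 -2.01646233e-05]
```

```bash
python3 - <<'E'
import cv2,numpy as np
t=cv2.imread("pics/top0.png");s=cv2.imread("pics/side0.png")
a=cv2.resize(t[130:330,210:390],None,fx=2.2,fy=2.2,interpolation=3)
b=cv2.resize(s[150:300,190:380],None,fx=2.1,fy=2.1,interpolation=3)
o=np.zeros((440,800,3),np.uint8);o[:,:396]=a;o[:b.shape[0],400:400+b.shape[1]]=b[:,:400]
cv2.imwrite("pics/crop0.png",o)
E
```

```text
(no output)
```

View pics/top0.png

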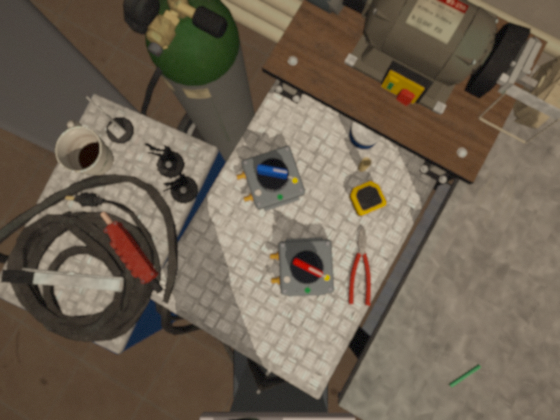

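View pics/crop0.png

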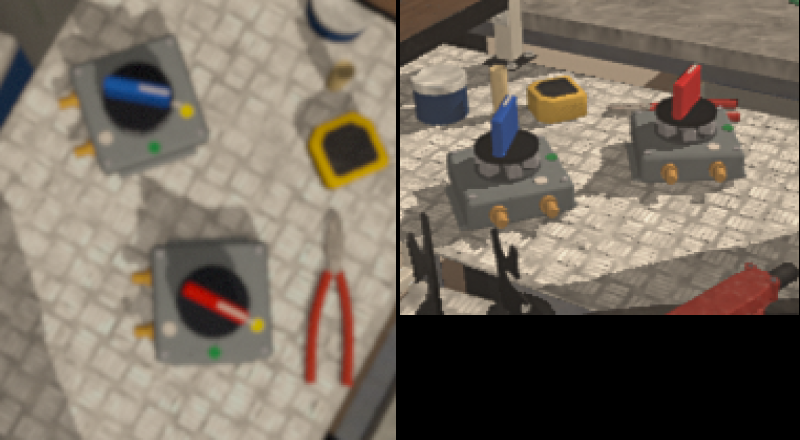

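The top view shows the red knob at about (307,268) with its pointer towards the yellow dot at (327,278). Green is at (307,290) and white at (287,280). The blue selector is at (272,172), further from the robot, and the pliers lie to the right at (360,275).

```bash
cat > h.py <<'E'
from cell import bot
import cv2,numpy as np
def plane(n,uv,z):
    c=bot.calibration(n);K=c["mtx"];E=np.array(c["extrinsics"]);R=E[:3,:3];t=E[:3,3]
    uv=np.atleast_2d(uv);d=np.c_[uv,np.ones(len(uv))]@np.linalg.inv(K).T@R;o=-R.T@t
    return o+d*((z-o[2])/d[:,2])[:,None]
def mask(im,box,lo,hi):
    x,y,w,h=box;m=np.zeros(im.shape[:2],np.uint8)
    hsv=cv2.cvtColor(im,cv2.COLOR_BGR2HSV);hsv[...,0]=(hsv[...,0].astype(int)+20)%180
    m[y:y+h,x:x+w]=cv2.inRange(hsv,lo,hi)[y:y+h,x:x+w]
    n,l,s,c=cv2.connectedComponentsWithStats(m)
    k=1+np.argmax(s[1:,4]);return (l==k),c[k],s[k,4]
E
python3 - <<'E'
from h import *
t=cv2.imread("pics/top0.png");s=cv2.imread("pics/side0.png")
bx=(268,235,68,66)
P={}
for n,h in(("yellow",(25,32)),("green",(50,90))):
    lo=(h[0]+15 if n=="yellow" else h[0]+20,110,60);hi=((h[1]+25),255,255)
    m,c,a=mask(t,bx,lo,hi);P[n]=plane("top",c,.04)[0];print(n,c,a,P[n].round(4))
# red
m,c,a=mask(t,bx,(8,130,70),(32,255,255));ys,xs=np.nonzero(m)
r=cv2.minAreaRect(np.c_[xs,ys].astype(np.float32));print("red top",c,a,r)
bp=cv2.boxPoints(r);print(plane("top",bp,.107).round(4).tolist(),plane("top",c,.107).round(4))
m2,c2,a2=mask(s,(300,175,60,40),(8,130,60),(32,255,255));ys,xs=np.nonzero(m2)
print("red side",c2,a2,xs.min(),xs.max(),ys.min(),ys.max())
# triangulate bar centre approx at z~0.093
Kt=[np.array(bot.calibration(n)["mtx"])@np.array(bot.calibration(n)["extrinsics"])[:3] for n in("top","side")]
X=cv2.triangulatePoints(*Kt,c.reshape(2,1),c2.reshape(2,1));print("tri",(X[:3]/X[3]).ravel())
o=np.vstack([cv2.resize(t[235:301,268:336],(600,582),interpolation=0)])
cv2.imwrite("pics/c1.png",o)
E
```

```text
yellow [326.63333333 277.63333333] 30 [ 0.4307 -0.1035  0.04  ]
green [307.11111111 289.72222222] 18 [ 0.4066 -0.0638  0.04  ]
red top [305.37104072 266.39366516] 221 ((306.8000183105469, 266.9000549316406), (31.752164840698242, 8.049844741821289), 26.56505012512207)
[[0.4601, -0.0298, 0.107], [0.4736, -0.0367, 0.107], [0.4471, -0.0898, 0.107], [0.4338, -0.0829, 0.107]] [[ 0.4546 -0.0572  0.107 ]]
red side [325.81746032 193.88888889] 252 319 332 181 206
tri [ 0.45371428 -0.05827997  0.08454255]
```

View pics/c1.png

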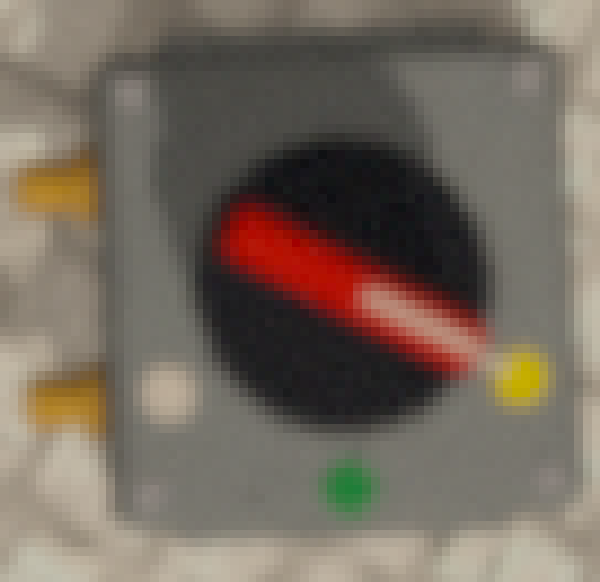

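```bash
cat >> h.py <<'E'
C=np.array([.453,-.0605]);Q=lambda d:[0,np.cos(np.radians(d)/2),np.sin(np.radians(d)/2),0]
E
python3 - <<'E'
from h import *
for d in(63,243):
  for dd in(0,-30,-60,-75):
    print(d,dd,[None if q is None else np.round(q,2).tolist() for q in[bot.solve_ik([*C,.09],Q(d+dd))]])
bot.set_gripper(.55,50)
bot.move_pose([*C,.16],Q(63))
print(bot.read_clock(),bot.read_position(),bot.read_ft_force())
print(bot.move_linear([*C,.075],.1,until_force=8),bot.read_position())
bot.set_gripper(0.,50)
print(bot.read_gripper_width(),bot.read_finger_force(),bot.read_ft_force(),bot.read_moment(),bot.read_clock())
E
```

```text
63 0 [[-0.29, 0.32, -0.62, 0.63, 0.0, 1.75]]
63 -30 [[-0.29, 0.32, -0.62, 0.63, 0.0, 2.27]]
63 -60 [[-0.29, 0.32, -0.62, 0.63, 0.0, 2.79]]
63 -75 [[-0.29, 0.32, -0.62, 0.63, 0.0, 3.06]]
243 0 [[-0.29, 0.32, -0.62, 0.63, 0.0, -1.39]]
243 -30 [[-0.29, 0.32, -0.62, 0.63, 0.0, -0.87]]
243 -60 [[-0.29, 0.32, -0.62, 0.63, 0.0, -0.35]]
243 -75 [[-0.29, 0.32, -0.62, 0.63, 0.0, -0.09]]
2.625 [ 0.45336291 -0.06131698  0.16020308] [-0.01066926  0.39075285 -0.48389086]
False [ 0.45348185 -0.06071383  0.07544981]
0.13548930773513135 49.76170063018799 [-1.75065487  0.63792416  5.78763453] [ 0.08205007  0.37273492 -0.02431055] 4.0333
```

```bash
python3 - <<'E'
from h import *
f=lambda l:print(l,np.round(bot.read_position(),4),np.round(bot.read_ft_force(),1),np.round(bot.read_moment(),2),round(bot.read_gripper_width(),3),round(bot.read_clock(),2))
z=.075
bot.move_linear([*C,z+.018],.03);f("lift")
cv2.imwrite("pics/side1.png",bot.camera("side")[150:250,270:400,::-1].repeat(5,0).repeat(5,1))
E
```

```text
lift [ 0.453  -0.0605  0.0929] [ 2.5 -0.6 -7.1] [-0.06 -0.62  0.02] 0.136 4.78
```

View pics/side1.png

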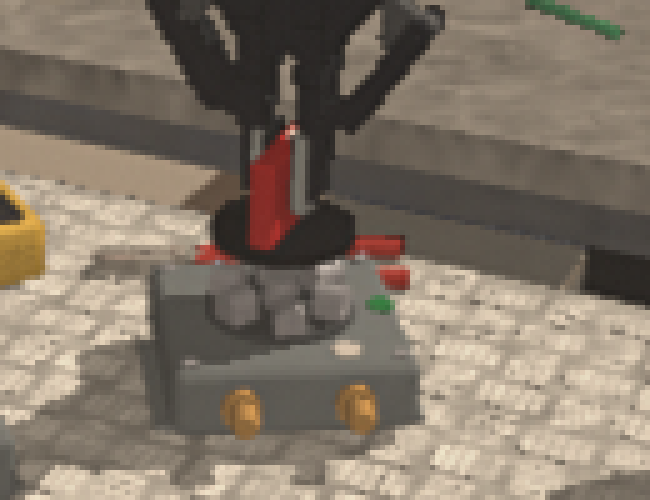

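The side view shows the red bar between the pads and the disc raised clear of the crown teeth (disc about (285,230), teeth about (285,300) in the crop). Next I turn it.

```bash
python3 - <<'E'
from h import *
f=lambda l:print(l,np.round(bot.read_position(),4),np.round(bot.read_ft_force(),1),np.round(bot.read_moment(),2),round(bot.read_gripper_width(),3),round(bot.read_clock(),2))
for d in(48,33,18,3):
    bot.move_pose([*C,.093],Q(d));F=bot.read_ft_force();f(d)
    if np.hypot(*F[:2])>25:print("side load");break
cv2.imwrite("pics/side2.png",bot.camera("side")[150:250,270:400,::-1].repeat(5,0).repeat(5,1))
E
```

```text
48 [ 0.4528 -0.0604  0.0928] [ 2.4 -0.2 -8.9] [ 0.04 -0.53 -0.03] 0.132 5.19
33 [ 0.4527 -0.0602  0.0928] [ 1.9  1.3 -7.9] [ 0.18 -0.38  0.  ] 0.132 5.55
18 [ 0.4526 -0.0601  0.0928] [ 0.9  2.5 -7.1] [ 0.47 -0.27 -0.02] 0.132 5.91
3 [ 0.4525 -0.0599  0.0928] [ 0.9  2.7 -7.8] [ 0.81 -0.23 -0.01] 0.135 6.27
```

View pics/side2.png

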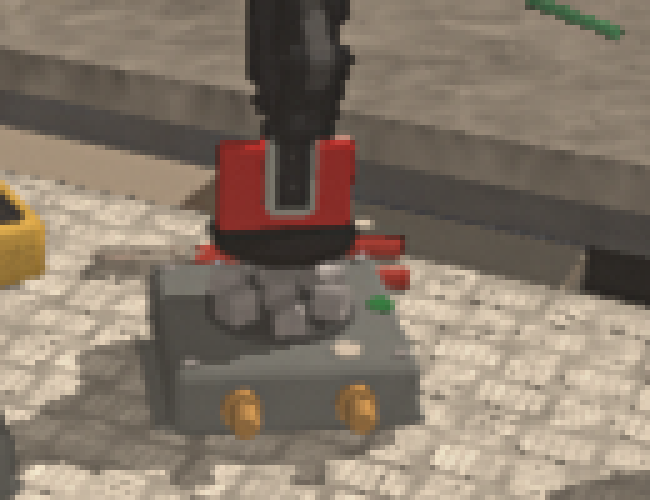

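The bar now lies across the side view (from (218,185) to (355,185)), turned about 60° with the knob still lifted and low side loads. I lower it home, release and retreat.

```bash
python3 - <<'E'
from h import *
f=lambda l:print(l,np.round(bot.read_position(),4),np.round(bot.read_ft_force(),1),np.round(bot.read_moment(),2),round(bot.read_gripper_width(),3),round(bot.read_clock(),2))
p=bot.read_position()[:2]
print(bot.move_linear([*p,.0755],.03,until_force=25));f("down")
bot.set_gripper(.55);f("open")
bot.move_linear([*p,.18],.12)
bot.move_pose([.30,-.40,.23],Q(3));f("away")
t=bot.camera("top")[:,:,::-1];s=bot.camera("side")[:,:,::-1]
o=np.zeros((430,800,3),np.uint8);o[:420,:360]=cv2.resize(t[150:304,214:346],(360,420),interpolation=0);o[:430,365:]=cv2.resize(s[160:270,250:361],(435,430),interpolation=0)
cv2.imwrite("pics/end.png",o)
m,c,a=mask(np.ascontiguousarray(t),(268,235,68,66),(8,130,70),(32,255,255));ys,xs=np.nonzero(m)
r=cv2.minAreaRect(np.c_[xs,ys].astype(np.float32));b=plane("top",cv2.boxPoints(r),.107);print(b[:,:2].round(4).tolist(),c)
E
```

```text
False
down [ 0.4526 -0.0599  0.0756] [-0.3  5.2 -1.4] [1.1  0.35 0.01] 0.135 7.05
open [ 0.453  -0.0605  0.0758] [-0.1  0.7 -0.4] [0.06 0.01 0.02] 0.552 7.48
away [ 0.3004 -0.3991  0.2297] [ 0.6 -0.3  0.3] [ 0.06 -0.02  0.01] 0.551 9.91
[[0.483, -0.0522], [0.484, -0.0682], [0.4258, -0.0711], [0.4249, -0.0552]] [307.67241379 265.4612069 ]
```

View pics/end.png

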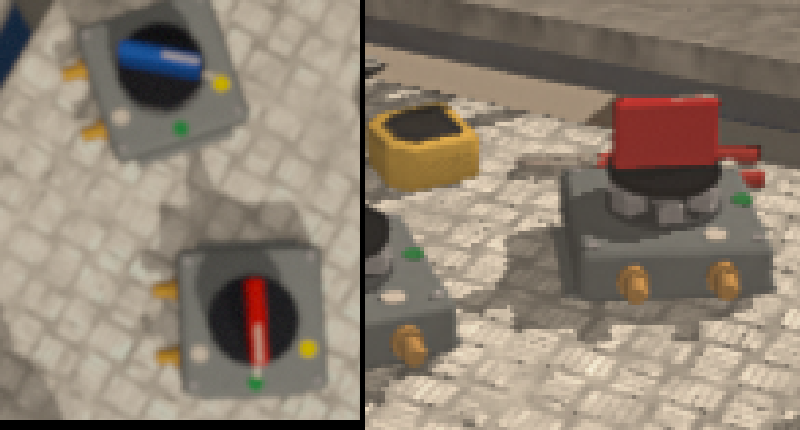

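The pointer faces the green dot at (256,383) in the crop. The red bar and disc sit at the same height as at the start (bar centre row 194, as before), so the knob is fully home. Blue still points at its yellow dot, and the arm is clear.

```bash
python3 -c "
from cell import bot
print(bot.close_job())"
```

```text
the job is handed in; nothing more can be done
None
```

The red knob was pulled up, turned clockwise to the green dot, dropped fully home and released, the blue selector still points at its yellow dot, and I handed the job in after about 10 s on the robot's clock.

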